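# Seat the round mirror on its two studs and clip, then flip it up

### The job

The round mirror lies loose on the tray's folded-out flap. With the flap lying flat and the clip still drawn back, nudge the mirror gently home against both studs; then slide the clip firmly onto its rim, so that both studs and the clip bear on it. Finally flip the flap up to its stop so that the mirror stands ready to use, let go, and leave everything else on the stool alone.

Things in the scene. Friction and masses are not known exactly. Their poses are not given: they have to be found in the camera images.
- hinge (a point): Middle of the hinge line, 16 mm above the stool top. The fixed aluminium tray (150 x 130 mm, walls 24 mm high) lies on its -x side, the flap is folded out flat on its +x side. x runs level from here to the free end of the flat flap, y along the hinge line, z up. Does not move.
- flap_mid (a point): Middle of the flap's upper face, on the centre line, 79 mm from the hinge line, 2 mm above the hinge axis. Moves with the flap: x to the free end, z out of the face. The flap is an aluminium plate 148 mm long (x), 110 mm wide, 4 mm thick; lying flat its face is 18 mm above the stool top.
- nest (a point): Moves with the flap: where the mirror's centre would sit with the stud bar in the middle of its slots: on the flap's centre line, 46 mm from the hinge line, 4 mm above the face; axes as flap_mid. The bar is screwed tight up to 5 mm nearer to or farther from the hinge than that. Where it stands is not measured and differs each time; feel for it.
- studs_nominal (a point): Moves with the flap: midway between the two studs for a bar in mid-slot, 25 mm from nest towards the hinge, at the face. The studs stand 23 mm either side of it along y: loose nylon sleeves 8 mm thick that turn, 10 mm high, under steel heads 13.6 mm across that overhang the seated rim by 2.8 mm. A mirror pushed towards the hinge near its middle centres itself on them.
- mirror_center (a point): Centre of the loose round brass-rimmed mirror, a disc 60 mm across, 8 mm thick, 50 to 85 g, lying flat on the flap; z is its axis. It starts 10 to 24 mm short of the studs and up to 20 mm to one side of the centre line. Its rim chips if a stud or the clip presses on it with more than 15 N.
- clip_nose (a point): Middle of the clip's flat nose, 24 mm wide, 4 mm above the face. The steel clip slides on the flap's centre line; x points to the free end, the nose faces -x and touches the seated mirror 30 mm from its centre, lip over its rim. It starts drawn back some 20 mm clear of the mirror, drags with about 5 N and stays where left; the nose gives 1 mm per 6 N. To grip, press some 3 to 8 N beyond the drag.
- clip_tab (a point): Middle of the clip's upright thumb tab, 13 mm behind the nose (towards the free end): 6 mm thick along x, 18 mm wide along y, up to 22 mm above the face; this point is 11 mm above the face. Push on its back, the side to the free end, or pinch it.
- pull_tab (a point): Middle of the rolled end of the pull tab at the flap's free end, on the centre line, 171 mm from the hinge axis and level with it: a bar 8 mm thick, 16 mm long, its axis along y; the flap's edge is 18 mm nearer to the hinge. Pinched by its two ends (along y) it turns between the fingers as the flap swings.
- flap (a joint): Angle of the flap in rad: 0 folded out flat, grows as its free end swings up and over towards the tray, stop at 1.31 (75 degrees). The hinge is stiff: it takes about 3 N at the pull tab, and the flap stays where it is left.
- comb_mid (a point): Black wide-tooth comb, 165 x 36 x 6 mm, lying flat beside the flap; its middle. Leave it alone.
- tin_mid (a point): Closed round steel tin, 63 mm across and 22 mm high, standing beside the flap (not the mirror); its middle. Leave it alone.
- varnish_mid (a point): Nail varnish bottle, 26 mm across, 58 mm tall, standing in the tray; its middle. Leave it alone.
- barrette_mid (a point): Wooden barrette 62 x 14 x 5 mm lying in the tray; its middle. Leave it alone.
- cup_mid (a point): Stainless steel cup of bobby pins, 58 mm across, 60 mm tall (pins to 80 mm), off to one side; its middle. Leave it alone.
- bangles_mid (a point): Stack of glass bangles, 68 mm across, 36 mm high, off to one side; its middle. Leave it alone.
- cream_mid (a point): White cream jar, 60 mm across, 50 mm tall, off to one side; its middle. Leave it alone.
- perfume_mid (a point): Square glass perfume bottle 34 x 50 mm, 86 mm tall, off to one side; its middle. Leave it alone.
Things that resemble listed ones, but are neither listed nor needed, are in the scene too. Of the things shaped like the part that bears mirror_center, the brass one is meant.

How it is judged (in metres and radians):
On the way, in this order (a step that is already met when the one before it is completed fails the run):
1. the mirror is home against both studs (within 1.5 mm of touching each) while the clip still stands clear of it, flap flat (horizontal distance between mirror_center and sleeve_left_c0 below 0.0355 m and horizontal distance between mirror_center and sleeve_right_c0 below 0.0355 m and horizontal distance between mirror_center and clip_nose above 0.032 m and value of joint flap below 0.1 rad), for 0.1 s.
2. with the flap flat, the mirror bears on both studs and on the clip (contact force between mirror and sleeve_left_c0 above 0.1 N and contact force between mirror and sleeve_right_c0 above 0.1 N and contact force between mirror and clip above 2 N and value of joint flap below 0.1 rad), for 0.2 s.
At the end, for the whole second after the job is handed in: The flap stands up at its stop (more than 1.2 rad) and stays; both studs bear on the mirror's rim (over 0.1 N each) and so does the clip (over 2 N); mirror at rest (contact force between mirror and sleeve_left_c0 above 0.1 N and contact force between mirror and sleeve_right_c0 above 0.1 N and contact force between mirror and clip above 2 N and value of joint flap above 1.2 rad and angular speed of mirror below 0.1 rad/s and linear speed of mirror below 0.02 m/s); the robot touches nothing.
It fails at once if a stud or the clip pressed on the mirror with more than 15 N (contact force between mirror and clip above 15 N or contact force between mirror and sleeve_left_c0 above 15 N or contact force between mirror and sleeve_right_c0 above 15 N).
It fails at once if another thing on the stool or in the tray moved by more than 15 mm (distance of any of comb_mid, tin_mid, varnish_mid, barrette_mid, cup_mid, bangles_mid, cream_mid, perfume_mid from where it was at the start of the episode above 0.015 m).
It also fails if it takes over 64 s, if anything falls off the work surface, if the arm or the gripper's body presses on something with over 40 N, if the wrist force passes 120 N, or if a joint passes its speed limit or range.

### The arm

A 6-joint arm with a two-finger parallel gripper is mounted at the origin on the work surface. World frame = base frame: x ahead of the robot, y to its left, z up, the work surface at z = 0. Lengths are in mm, angles in degrees, forces in N, time in s.
With the tool pointing down it reaches from about 350 to 850 mm from the base axis. Payload 8.1 kg.
Tool frame: the origin (TCP) lies at the very end of the fingers, on their centre line; the grasp point (between the pads) lies 19 mm behind it (r.grip_depth is the distance from the TCP to the grasp point, in mm); z points along the fingers, y is the direction in which the jaws open and shut (so a half turn about z gives the same grasp; the last joint's range is limited). The gripper opens to 85 mm and grips with 20 to 120 N. Pads are 22 mm wide; open, the fingers measure 114 mm over their backs; the gripper's body (76 mm by 85 mm) begins 54 mm behind the grasp point. The pads swing forward as they close: fully open they stand 13 mm farther back than shut.
Start: joints at [-75.997, 7.471, 85.268, -0, 87.261, -4.893], TCP at [194.332, -567.662, 231.292] pointing down, gripper open.
Joint ranges: [-169.43, 169.43], [-51.17, 129.36], [1.28, 143.12], [-76.62, 256.62], [0, 156.53], [-152.29, 152.29]. Speed limits (degrees/s): [136.94, 136.94, 159.86, 180, 180, 180].

### API

Orientations are given as [roll, pitch, yaw] about the fixed x, y, z axes, in that order (R = Rz(yaw) Ry(pitch) Rx(roll)).
In Python, from bench import status, viewer, hand_in, r gives the robot as it stands.
- The arm moves only by the shell command python3 -m crank 'ROWS' [OPENING] [FORCE]. ROWS is a JSON object of lists of equal length, an entry for each row: "slide": the shift along the tool's x, y, z in m, a list of three; "twist": the turn about the tool's z in rad. A call has 1 to 8 rows; each row shifts and turns the commanded pose from where the row before left it, along the tool's axes as they then stand; what a row does not reach is not made up. A row lasts 1/10 s, in which the tool goes at most 50 mm and 8.59 degrees, less where a joint would pass 70% of its speed; a pose out of reach is approached as far as the arm can. A call with a gripper value outside its range is refused whole. OPENING is the closure, from 0 (fully open) to 1 (shut), set as the call begins (- or left out, the last holds). The fingers move at their own pace and stop on an object; FORCE is the grip in N (left out, the last holds). Time passes only in rows, so rows that do not move let the fingers close. It gives the time, the measured TCP pose, the force and the opening at its end, in the units of the state.
- status.sense(): the state, without advancing time (a new reading comes with each control period).
- viewer.snapshot(name): name is "scene" or "top" or "wrist"; returns a dict with "img" (400x640x3 uint8, red, green, blue), "fx", "fy", "cx", "cy" (pixels), "k1" (the pictures are not rectified: a ray, as slopes to the right and down, at radius r is drawn at 1 + k1 r^2 times it, then the intrinsics apply), "R" (3x3) and "t" (3): a world point X has camera coordinates R X + t; the wrist camera has in their place "hand_eye" (4x4, takes a point from camera to tool coordinates, whose origin is the TCP and whose axes are the flange's). Camera axes: x right, y down, z forward; pixel columns grow to the right and rows downward; lengths in mm; the calibration is good to about 2 mm. A picture is of the moment at which its call begins: read the wrist's pose just before it. There is no depth.
- hand_in(): hands the job in, once; it reports no verdict.
The state is a dict: "time": time; "joint_pos": joint angles; "qd": joint speeds; "joint_efforts": joint torques, N m; "tool_pos": TCP position; "tcp_rot": TCP orientation; "ft_force": force on the tool from outside, world axes, zero at the start; "wrist_torque": the same for the moment, N m; "finger_gap": finger opening in mm.
Only numpy, scipy, OpenCV 4.12 (cv2) and the standard library are available. Lean on these libraries where they do the work, as an engineer would, in place of code of your own. Each camera call takes 0.05 s, during which the arm holds its last target.

## Working session

There is one attempt and no reset: what is moved stays moved. The work goes in short steps, Python scripts to look and compute and a shell command to move; the robot and the scene stay as the last step left them, time stands still between calls to the robot, and variables do not carry over. Pictures are saved under pics/ and viewed, and the job is handed in when it is done.

```bash
ls; mkdir -p pics
python3 - <<'E'
from bench import status, viewer, r
import cv2
print(status.sense())
for n in ["scene","top","wrist"]:
    s=viewer.snapshot(n); cv2.imwrite(f"pics/{n}0.png",s["img"][:,:,::-1])
    print(n,{k:v for k,v in s.items() if k!="img"})
E
```

```text
pics
{'time': 0.0, 'joint_pos': array([-7.59961135e+01,  7.51610693e+00,  8.53312426e+01, -1.09648755e-03,
        8.72618714e+01, -4.89351088e+00]), 'qd': array([ 0.02355419, -0.06039347,  0.01535044, -0.0194186 , -0.07907043,
       -0.04239571]), 'joint_efforts': array([-1.99530332e-03, -5.69402111e+01, -5.00554812e+01, -1.80271982e-04,
        1.48454594e-02,  2.64481292e-05]), 'tool_pos': array([ 194.19663409, -567.10297051,  230.21521318]), 'tcp_rot': array([-1.79891084e+02, -8.22584529e-03,  1.88974430e+01]), 'ft_force': array([ 0.07134273, -0.94221106, -0.44345739]), 'wrist_torque': array([-0.00972659,  0.01846216,  0.02009212]), 'finger_gap': 85.20518995932768}
scene {'fx': 424.13222717312254, 'fy': 424.13222717312254, 'cx': 322.95085776422076, 'cy': 199.28270521295315, 'k1': -0.006860569272866842, 'R': array([[-0.24337836,  0.96979053,  0.01653176],
       [ 0.73087971,  0.19457306, -0.65418359],
       [-0.63763769, -0.1471314 , -0.7561551 ]]), 't': array([ 138.87795616, -325.12337954, 1734.20758271])}
top {'fx': 489.85789062470127, 'fy': 489.85789062470127, 'cx': 333.4048409842199, 'cy': 198.9142485559604, 'k1': -0.018915592902287313, 'R': array([[ 0.00779722, -0.9999483 , -0.00652768],
       [-0.99697667, -0.00726904, -0.07736075],
       [ 0.0773093 ,  0.00711115, -0.9969818 ]]), 't': array([  -4.62542201,  521.19768487, 1531.02540314])}
wrist {'fx': 280.8380120898002, 'fy': 280.8380120898002, 'cx': 316.8331686262303, 'cy': 200.80082354669213, 'k1': -0.028569989662145585, 'hand_eye': array([[-4.91439528e-04, -9.52231199e-01, -3.05377638e-01,
         7.75183983e+01],
       [ 9.99999858e-01, -4.05135126e-04, -3.45988502e-04,
        -3.93598822e-01],
       [ 2.05741839e-04, -3.05377765e-01,  9.52231263e-01,
        -1.41073477e+02],
       [ 0.00000000e+00,  0.00000000e+00,  0.00000000e+00,
         1.00000000e+00]])}
```

View pics/top0.png

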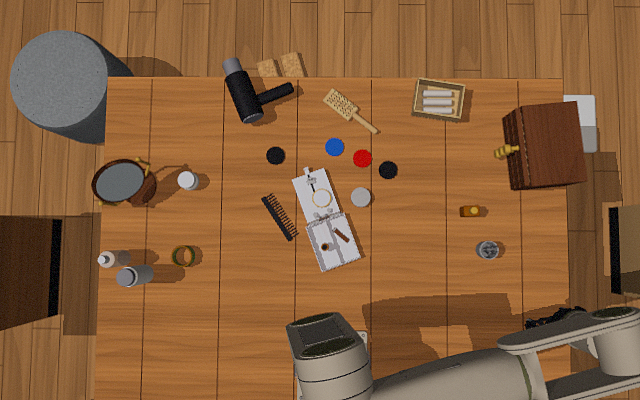

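View pics/scene0.png

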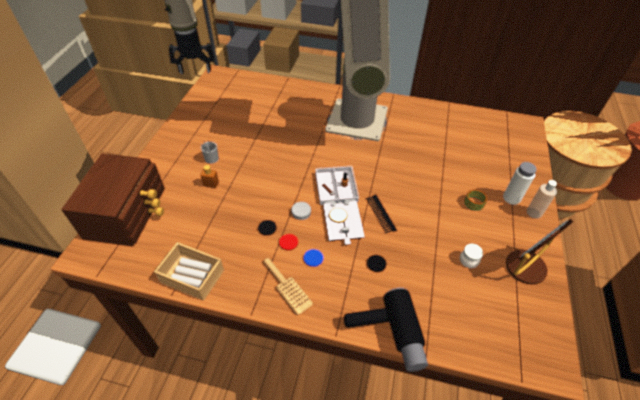

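View pics/wrist0.png

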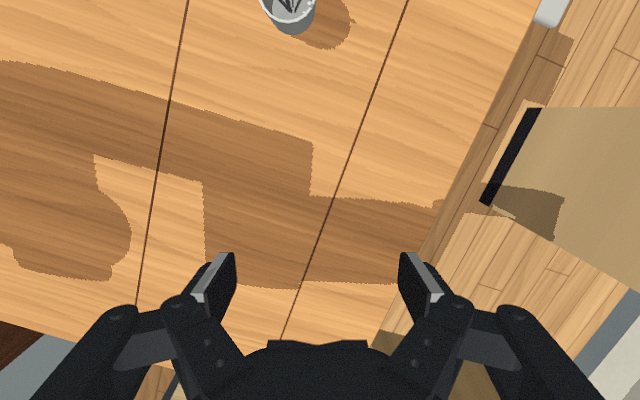

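The top view shows the tray at about (333,240), the flap at (316,195), and a brass ring at (321,198). Next I'll write helpers and enlarge the flap.

```bash
cat > h.py <<'E'
import numpy as np, cv2
from scipy.spatial.transform import Rotation as Ro
from bench import status, viewer, r
def shot(n):
    st=status.sense(); s=viewer.snapshot(n)
    if "hand_eye" in s:
        H=np.eye(4); H[:3,:3]=Ro.from_euler('xyz',st['tcp_rot'],degrees=True).as_matrix(); H[:3,3]=st['tool_pos']
        W=H@s["hand_eye"]; s["R"]=W[:3,:3].T; s["t"]=-s["R"]@W[:3,3]
    return s
def ray(s,u,v):
    x=np.array([(u-s['cx'])/s['fx'],(v-s['cy'])/s['fy']]); y=x.copy()
    for _ in range(8): y=x/(1+s['k1']*(y@y))
    d=s['R'].T@np.array([y[0],y[1],1]); return -s['R'].T@s['t'],d
def onz(s,u,v,z):
    o,d=ray(s,u,v); return o+d*(z-o[2])/d[2]
def proj(s,X):
    c=s['R']@np.asarray(X,float)+s['t']; y=c[:2]/c[2]; y=y*(1+s['k1']*(y@y))
    return y[0]*s['fx']+s['cx'],y[1]*s['fy']+s['cy']
def save(n,img,box=None,k=1):
    if box: a,b,c,d=box; img=img[b:d,a:c]
    img=cv2.resize(img,None,fx=k,fy=k,interpolation=cv2.INTER_CUBIC); cv2.imwrite(f"pics/{n}.png",img[:,:,::-1])
E
python3 - <<'E'
from h import *
s=shot("top"); save("top1",s['img'],(280,150,380,280),4.5)
for p in [(293,181),(331,169),(307,222),(344,210),(321,198),(308,171),(322,271),(360,258)]: print(p,onz(s,*p,18).round(1))
s=shot("scene"); save("scene1",s['img'],(300,155,410,255),5)
E
```

```text
(293, 181) [577.6 128.3  18. ]
(331, 169) [616.9   7.7  18. ]
(307, 222) [447.6  82.2  18. ]
(344, 210) [486.4 -34.5  18. ]
(321, 198) [524.   38.7  18. ]
(308, 171) [610.  81.  18.]
(322, 271) [294.3  33.3  18. ]
(360, 258) [335.8 -85.7  18. ]
```

View pics/top1.png

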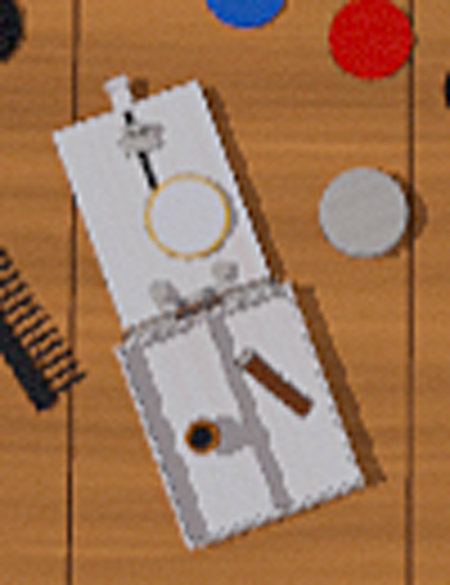

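View pics/scene1.png

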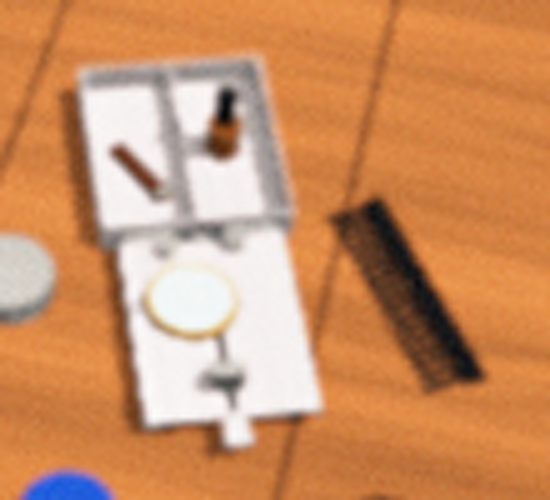

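The top crop at (190,215) shows the mirror: a brass-rimmed disc lying on the white flap. The look-alikes are the standing black-framed mirror (120,180), the grey tin (361,197) and the black, blue and red discs (276,156), (335,147) and (362,158). Only the flap disc has a brass ring and lies on the flap. I'll move the wrist camera over it.

```bash
python3 -m crank '{"slide":[[0.028,-0.024,0],[0.028,-0.024,0],[0.028,-0.024,0],[0.028,-0.024,0],[0.028,-0.024,0],[0.028,-0.024,0],[0.028,-0.024,0]],"twist":[0,0,0,0,0,0,0]}' 0; python3 -m crank '{"slide":[[0.028,-0.024,0],[0.028,-0.024,0],[0.028,-0.024,0],[0.028,-0.024,0],[0.028,-0.024,0],[0.028,-0.024,0],[0.028,-0.024,0]],"twist":[0,0,0,0,0,0,0]}'
python3 -m crank '{"slide":[[0.028,-0.024,0],[0.028,-0.024,0],[0.028,-0.024,0],[0.028,-0.024,0],[0.028,-0.024,0],[0.028,-0.024,0],[0,0,0],[0,0,0]],"twist":[0,0,0,0,0,0,0,0]}'
python3 - <<'E'
from h import *
print(status.sense()['tool_pos'])
s=shot("wrist"); save("w1",s['img'])
E
```

```text
time: 0.95
tool_pos: [325.8, -343.9, 231.3]
tcp_rot: [180.0, -0.0, 18.9]
ft_force: [1.1, 0.4, 0.1]
finger_gap: 85.3
time: 1.65
tool_pos: [456.9, -121.4, 231.4]
tcp_rot: [180.0, -0.0, 18.9]
ft_force: [0.9, 0.2, -0.4]
finger_gap: 85.4
time: 2.45
tool_pos: [568.6, 68.5, 230.8]
tcp_rot: [-180.0, 0.1, 19.0]
ft_force: [-0.6, -0.9, -0.1]
finger_gap: 85.3
[568.59104465  68.52948673 230.78583101]
```

View pics/w1.png

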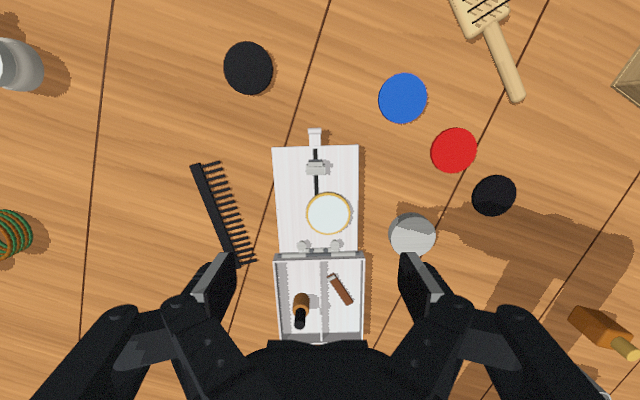

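Wrist view: the mirror is at (329,213), the clip at (318,166), the pull tab at (315,135), and the studs at (304,246) and (336,246). I'll go lower for a better measurement.

```bash
python3 -m crank '{"slide":[[-0.017,0,0.027],[-0.017,0,0.027],[-0.017,0,0.027],[-0.017,0,0.027],[0,0,0],[0,0,0]],"twist":[0,0,0,0,0,0]}'
python3 - <<'E'
from h import *
s=shot("wrist"); save("w2",s['img'],(200,40,440,280),2.5)
E
```

```text
time: 3.1
tool_pos: [504.4, 45.0, 124.0]
tcp_rot: [180.0, -0.0, 18.8]
ft_force: [0.5, -0.1, 0.5]
finger_gap: 85.3
```

View pics/w2.png

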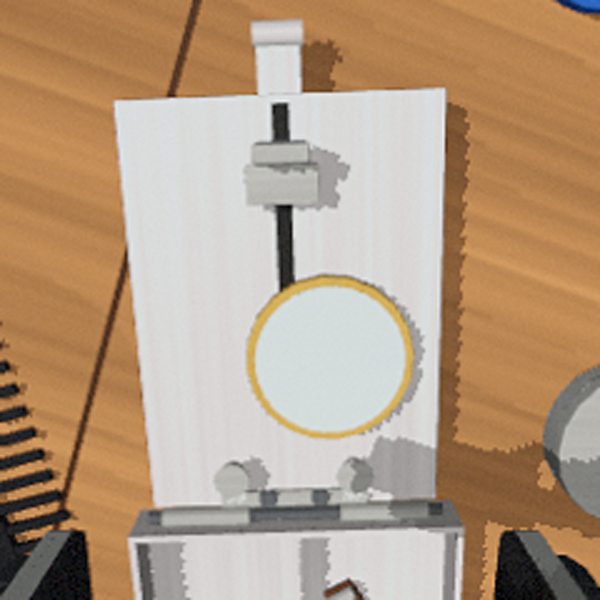

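The crop shows the flap's free corners at (116,101) and (445,88), the mirror ring at (330,357), the tab top at (280,152), the bar at (278,32), and the stud heads at (232,477) and (354,475). I'll convert these to world positions.

```bash
cat > m.py <<'E'
from h import *
def brass(s):
    hsv=cv2.cvtColor(s['img'],cv2.COLOR_RGB2HSV)
    m=cv2.inRange(hsv,(18,120,120),(28,255,255))
    return m
E
python3 - <<'E'
from m import *
s=shot("wrist")
c=lambda x,y:(x/2.5+200,y/2.5+40)
m=brass(s); m[:130]=0;m[230:]=0;m[:,:290]=0;m[:,375:]=0
pts=cv2.findNonZero(m)[:,0]; print(len(pts))
P=np.array([onz(s,*p,26)[:2] for p in pts])
(cc,rad)=cv2.minEnclosingCircle(P.astype(np.float32)); print("mirror",cc,rad, P.mean(0))
A,B=[onz(s,*c(*p),18)[:2] for p in [(116,101),(445,88)]]
print("free corners",A,B,np.linalg.norm(A-B))
C,D=[onz(s,*c(*p),18)[:2] for p in [(155,505),(436,498)]]
print("hinge corners",C,D,np.linalg.norm(C-D),np.linalg.norm(A-C),np.linalg.norm(B-D))
g=lambda v:np.degrees(np.arctan2(v[1],v[0]))
print("yaws",g(A-C),g(B-D),g(A-B)-90,g(C-D)-90)
print("bar",onz(s,*c(278,32),20)[:2])
print("tabtop",onz(s,*c(280,152),40)[:2])
print("studs",[onz(s,*c(*p),29)[:2] for p in [(232,477),(354,475)]])
print("nose lower edge", onz(s,*c(280,206),26)[:2])
E
```

```text
483
mirror (524.444091796875, 38.669891357421875) 29.34755516052246 [529.76275909  40.97489988]
free corners [583.66512452 133.41549495] [622.19968542  32.471669  ] 108.04891661787907
hinge corners [446.82766709  82.14169767] [484.92303896 -20.55201924] 109.53199007215531 146.12834100620992 147.1610994040223
yaws 20.54126861927675 21.11926566438144 20.893987035754762 20.352893494608708
bar [619.93859977  89.31114983]
tabtop [585.18068856  76.65719845]
studs [array([472.7850762 ,  57.81322897]), array([487.980375  ,  15.62328767])]
nose lower edge [569.51438319  71.6394616 ]
```

The flap yaw is about 20.8° and the hinge is at (459.8, 28.7). In flap coordinates the mirror is at (64, -13.6), the studs at x≈22, and the tab at x≈134. The bar measures (619.9, 89.3), which agrees with 171 mm. I'll move over the mirror to grasp it across y.

```bash
python3 -m crank '{"slide":[[0,0,0],[0.0055,0.0043,0.01],[0.0055,0.0043,0.02],[0.0055,0.0044,0.02],[0,0,0.014],[0,0,0],[0,0,0]],"twist":[-0.035,0,0,0,0,0,0]}' 0 20
python3 - <<'E'
from h import *
print(status.sense()['tool_pos'],status.sense()['tcp_rot'])
s=shot("wrist"); save("w3",s['img'])
E
```

```text
time: 3.9
tool_pos: [524.5, 39.6, 59.4]
tcp_rot: [-180.0, 0.0, 20.9]
ft_force: [-0.5, 0.2, -0.7]
finger_gap: 85.5
[524.48920427  39.63866182  59.41276032] [-1.79987415e+02  2.14933888e-02  2.08874440e+01]
```

View pics/w3.png

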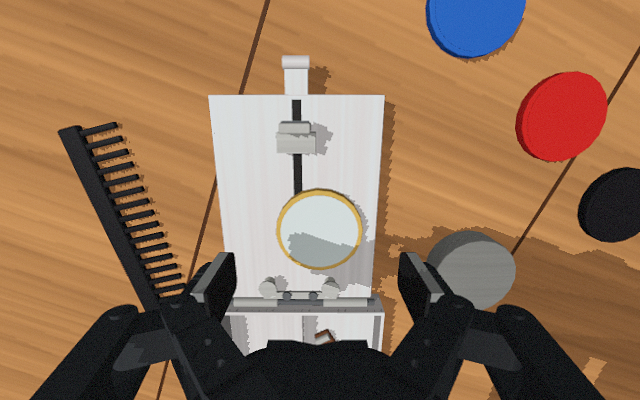

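The flap is now square with the tool. The mirror is at (319,228), the studs at (267,288) and (328,288), and the tin at (472,268). I'll re-measure from this closer view and check the tin clearance.

```bash
cat > fl.py <<'E'
import numpy as np
H=np.array([459.8,28.7]); a=np.radians(20.8); e=np.array([np.cos(a),np.sin(a)]); n=np.array([-e[1],e[0]])
def F(p): q=np.asarray(p)[:2]-H; return np.round([q@e,q@n],1)
E
python3 - <<'E'
from m import *; from fl import *
s=shot("wrist"); m=brass(s); m[:170]=0;m[280:]=0;m[:,:265]=0;m[:,375:]=0
P=np.array([onz(s,*p,26)[:2] for p in cv2.findNonZero(m)[:,0]])
cc,rad=cv2.minEnclosingCircle(P.astype(np.float32)); print("mirror",cc,rad,F(cc))
for k,p,z in [("freeL",(209,96),18),("freeR",(384,95),18),("bar",(296,61),20),("tabtop",(295,127),40),("stL",(267,287),30),("stR",(329,287),30),("tin left",(428,275),22),("tinR",(516,268),22)]: 
    w=onz(s,*p,z); print(k,w[:2].round(1),F(w))
print("tcp",F(status.sense()['tool_pos']))
E
```

```text
mirror (525.037109375, 39.11724853515625) 29.7440242767334 [ 64.7 -13.4]
freeL [582.1 133.1] [151.4  54.2]
freeR [620.9  32.5] [152.  -53.6]
bar [619.3  89.2] [ 1.706e+02 -1.000e-01]
tabtop [585.   76.1] [133.9  -0.2]
stL [473.1  58.4] [23. 23.]
stR [488.9  17.1] [ 23.1 -21.2]
tin left [519.2 -49.8] [ 27.6 -94.5]
tinR [ 547.3 -108.8] [  33.  -159.7]
tcp [ 65.1 -13. ]
```

```bash
python3 -m crank '{"slide":[[0,0.0005,0.015],[0,0,0.015],[0,0,0.009],[0,0,0.005],[0,0,0],[0,0,0]],"twist":[0,0,0,0,0,0]}' 0 20
python3 -m crank '{"slide":[[0,0,0],[0,0,0],[0,0,0],[0,0,0]],"twist":[0,0,0,0]}' 0.2 20
python3 - <<'E'
from h import *
s=shot("wrist"); save("w4",s['img'])
E
```

```text
time: 4.6
tool_pos: [524.6, 39.1, 15.3]
tcp_rot: [-180.0, 0.0, 20.9]
ft_force: [-0.8, -0.5, 0.6]
finger_gap: 85.6
time: 5.0
tool_pos: [524.8, 39.1, 15.6]
tcp_rot: [180.0, -0.0, 20.9]
ft_force: [-0.3, -0.0, 0.1]
finger_gap: 68.0
```

View pics/w4.png

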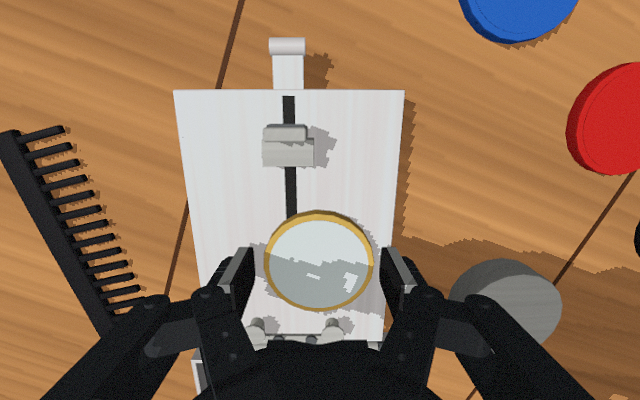

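The jaws straddle the mirror at (319,260) evenly, with 68 mm between them. I'll close gently.

```bash
python3 -m crank '{"slide":[[0,0,0],[0,0,0],[0,0,0],[0,0,0]],"twist":[0,0,0,0]}' 0.33 20
python3 - <<'E'
from h import *
s=shot("wrist"); save("w5",s['img'])
E
```

```text
time: 5.45
tool_pos: [524.7, 39.1, 15.7]
tcp_rot: [180.0, -0.0, 20.9]
ft_force: [-2.1, -0.0, 5.4]
finger_gap: 58.5
```

View pics/w5.png

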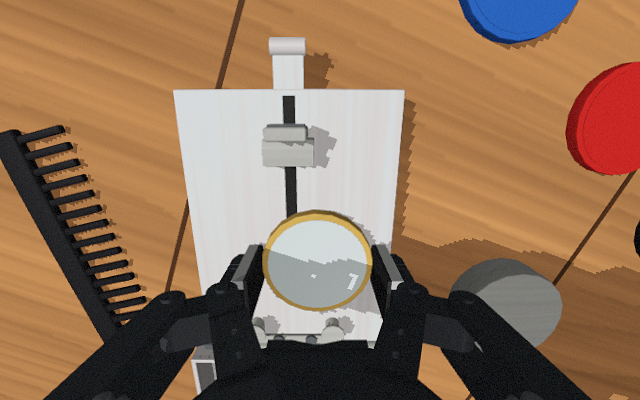

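Gripped at a gap of 58.5 mm with 5 N upward, so the tips probably press on the flap. I'll ease up 0.7 mm and look at the force.

```bash
python3 -m crank '{"slide":[[0,0,-0.0007],[0,0,0],[0,0,0]],"twist":[0,0,0]}'; python3 -m crank '{"slide":[[-0.003,-0.0027,0],[0,0,0],[0,0,0]],"twist":[0,0,0]}'
```

```text
time: 5.8
tool_pos: [524.5, 39.1, 15.8]
tcp_rot: [-180.0, 0.0, 20.9]
ft_force: [0.1, 0.8, 0.1]
finger_gap: 58.7
time: 6.1
tool_pos: [520.6, 40.6, 15.9]
tcp_rot: [-180.0, 0.0, 20.9]
ft_force: [0.6, -0.2, -0.8]
finger_gap: 58.4
```

```bash
python3 -m crank '{"slide":[[-0.002,-0.003,0],[-0.002,-0.003,0],[-0.002,-0.003,0],[-0.001,-0.002,0],[0,0,0],[0,0,0]],"twist":[0,0,0,0,0,0]}'
python3 - <<'E'
from m import *; from fl import *
s=shot("wrist"); save("w6",s['img'])
m=brass(s); m[:170]=0;m[:,:235]=0;m[:,400:]=0
P=np.array([onz(s,*p,26.5)[:2] for p in cv2.findNonZero(m)[:,0]])
cc,rad=cv2.minEnclosingCircle(P.astype(np.float32)); print("mirror",F(cc),rad, "tcp",F(status.sense()['tool_pos']))
E
```

```text
time: 6.7
tool_pos: [510.4, 48.4, 16.1]
tcp_rot: [180.0, -0.0, 20.9]
ft_force: [-1.2, 0.0, -0.6]
finger_gap: 58.6
mirror [55.6  0.7] 30.0948429107666 tcp [54.3  0.3]
```

View pics/w6.png

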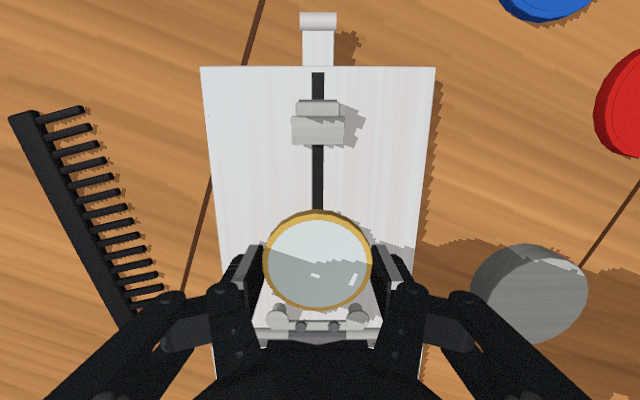

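The mirror at (318,260) is centred between the studs at (277,317) and (357,317). I'll advance in small steps and watch the force.

```bash
python3 -m crank '{"slide":[[-0.002,0,0],[-0.002,0,0],[0,0,0],[0,0,0]],"twist":[0,0,0,0]}'; for i in 1; do python3 -m crank '{"slide":[[-0.0006,0,0],[0,0,0]],"twist":[0,0]}'; done;  python3 -m crank '{"slide":[[-0.0006,0,0],[0,0,0]],"twist":[0,0]}'
```

```text
time: 7.15
tool_pos: [506.6, 46.8, 16.0]
tcp_rot: [-180.0, -0.0, 20.9]
ft_force: [0.0, 0.4, -1.0]
finger_gap: 58.5
time: 7.35
tool_pos: [506.0, 46.6, 16.0]
tcp_rot: [180.0, 0.0, 20.9]
ft_force: [0.3, 0.2, -1.1]
finger_gap: 58.3
time: 7.55
tool_pos: [505.5, 46.4, 16.0]
tcp_rot: [-180.0, 0.0, 20.9]
ft_force: [-0.2, -0.5, -0.5]
finger_gap: 58.5
```

```bash
python3 -m crank '{"slide":[[-0.0005,0,0],[0,0,0]],"twist":[0,0]}'; python3 -m crank '{"slide":[[-0.0005,0,0],[0,0,0]],"twist":[0,0]}'
```

```text
time: 7.75
tool_pos: [505.0, 46.3, 16.0]
tcp_rot: [-180.0, 0.0, 20.9]
ft_force: [0.0, 0.6, -0.4]
finger_gap: 58.6
time: 7.95
tool_pos: [504.5, 46.1, 16.0]
tcp_rot: [-180.0, 0.0, 20.9]
ft_force: [-0.0, 0.8, -0.5]
finger_gap: 58.2
```

```bash
python3 -m crank '{"slide":[[-0.0005,0,0],[0,0,0]],"twist":[0,0]}'; python3 -m crank '{"slide":[[-0.0004,0,0],[0,0,0]],"twist":[0,0]}'
```

```text
time: 8.15
tool_pos: [504.1, 45.9, 16.0]
tcp_rot: [180.0, 0.0, 20.9]
ft_force: [0.6, -0.4, -0.5]
finger_gap: 58.5
time: 8.35
tool_pos: [503.7, 45.8, 16.0]
tcp_rot: [-180.0, 0.0, 20.9]
ft_force: [-0.4, -0.3, 0.2]
finger_gap: 58.5
```

```bash
python3 -m crank '{"slide":[[-0.0004,0,0],[0,0,0]],"twist":[0,0]}'; python3 -m crank '{"slide":[[-0.0004,0,0],[0,0,0]],"twist":[0,0]}'
```

```text
time: 8.55
tool_pos: [503.3, 45.6, 16.0]
tcp_rot: [180.0, -0.0, 20.9]
ft_force: [-0.2, -1.5, -1.5]
finger_gap: 58.5
time: 8.75
tool_pos: [502.9, 45.5, 16.0]
tcp_rot: [-180.0, 0.0, 20.9]
ft_force: [-0.3, 0.4, -0.0]
finger_gap: 58.7
```

```bash
python3 -m crank '{"slide":[[-0.0004,0,0],[0,0,0]],"twist":[0,0]}'; python3 -m crank '{"slide":[[-0.0003,0,0],[0,0,0]],"twist":[0,0]}'
```

```text
time: 8.95
tool_pos: [502.7, 45.4, 16.1]
tcp_rot: [180.0, -0.0, 20.9]
ft_force: [-0.1, -0.2, 0.6]
finger_gap: 58.7
time: 9.15
tool_pos: [502.6, 45.3, 16.1]
tcp_rot: [180.0, -0.0, 20.9]
ft_force: [1.6, -0.0, 0.2]
finger_gap: 58.3
```

Run:
```python
from m import *; from fl import *
s=shot("wrist"); save("w7",s['img'],(220,180,420,350),4)
m=brass(s); m[:170]=0;m[:,:235]=0;m[:,400:]=0
P=np.array([onz(s,*p,26.5)[:2] for p in cv2.findNonZero(m)[:,0]])
cc,rad=cv2.minEnclosingCircle(P.astype(np.float32)); print("mirror",F(cc),rad, "tcp",F(status.sense()['tool_pos']))
```

```text
mirror [46.8  1. ] 29.95832061767578 tcp [45.9  0.3]
```

View pics/w7.png

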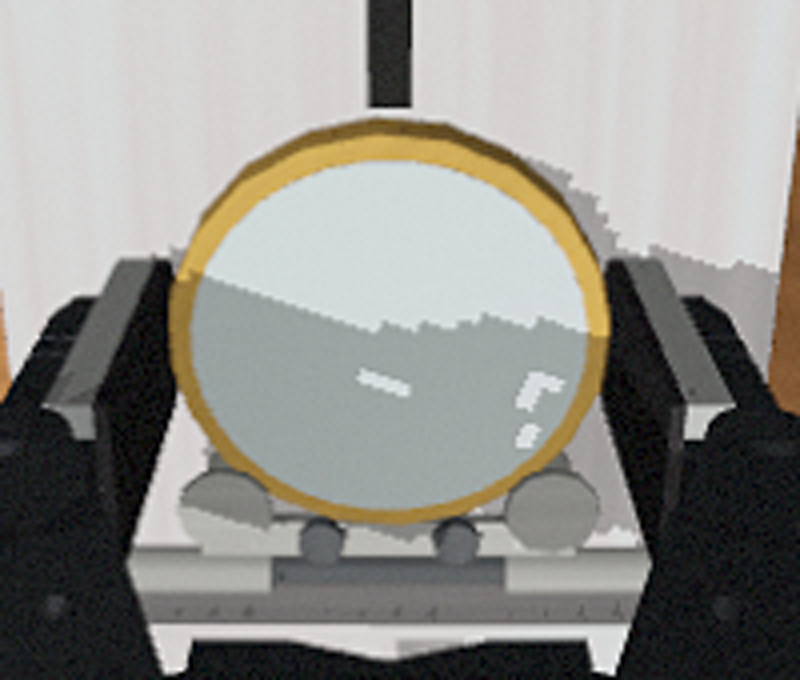

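The stud heads at (225,507) and (553,512) in the crop now overhang the rim. The last steps moved the TCP less than commanded, so contact is starting. I'll hold to read the force.

```bash
python3 -m crank '{"slide":[[0,0,0],[0,0,0]],"twist":[0,0]}'; python3 -m crank '{"slide":[[-0.0003,0,0],[0,0,0],[0,0,0]],"twist":[0,0,0]}'
```

```text
time: 9.4
tool_pos: [502.6, 45.3, 16.1]
tcp_rot: [180.0, -0.0, 20.9]
ft_force: [2.3, 1.9, -1.4]
finger_gap: 58.3
time: 9.7
tool_pos: [502.5, 45.2, 16.2]
tcp_rot: [180.0, -0.1, 20.9]
ft_force: [2.7, 1.3, -1.6]
finger_gap: 58.4
```

```bash
python3 -m crank '{"slide":[[-0.0003,0,0],[0,0,0],[0,0,0]],"twist":[0,0,0]}'
python3 - <<'E'
from m import *; from fl import *
for i in range(3):
    s=shot("wrist"); f=status.sense()['ft_force'][:2]; print(f@e,f@n)
E
```

```text
time: 10.0
tool_pos: [502.4, 45.2, 16.3]
tcp_rot: [180.0, -0.1, 20.9]
ft_force: [5.3, 2.5, -1.7]
finger_gap: 58.8
5.535465261077464 1.0734159266828514
4.693978303643132 0.8431842667334166
5.0277800569016 -0.08266270473942386
```

5 N along +x with almost no side force means the mirror is bearing evenly on both studs. I'll release.

```bash
python3 -m crank '{"slide":[[0,0,0],[0,0,0],[0,0,0],[0,0,0]],"twist":[0,0,0,0]}' 0.2 20
python3 -m crank '{"slide":[[0,0,-0.005],[0,0,-0.02],[0,0,-0.025],[0,0,0]],"twist":[0,0,0,0]}' 0
python3 - <<'E'
from m import *; from fl import *
s=shot("wrist"); save("w8",s['img'])
m=brass(s); m[:150]=0;m[:,:235]=0;m[:,400:]=0
P=np.array([onz(s,*p,26)[:2] for p in cv2.findNonZero(m)[:,0]])
cc,rad=cv2.minEnclosingCircle(P.astype(np.float32)); print("mirror",F(cc),rad, "tcp",F(status.sense()['tool_pos']))
E
```

```text
time: 10.55
tool_pos: [501.3, 44.9, 15.8]
tcp_rot: [-180.0, 0.0, 20.9]
ft_force: [-0.2, 0.7, -0.6]
finger_gap: 68.3
time: 10.95
tool_pos: [504.6, 45.0, 70.1]
tcp_rot: [179.9, -0.3, 20.9]
ft_force: [0.2, -0.3, 0.5]
finger_gap: 85.0
mirror [46.3  1. ] 29.61771011352539 tcp [46.8 -0.3]
```

View pics/w8.png

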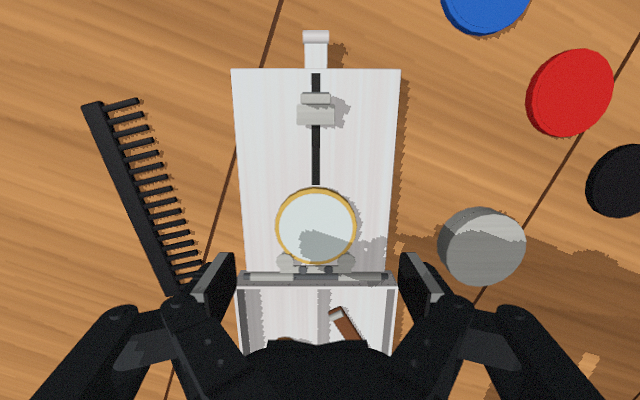

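The mirror is seated at flap x≈46.3 under both heads, (285,262) and (347,262). The clip at (316,107) is still drawn back. Now I'll shut the fingers and go behind the tab.

```bash
python3 -m crank '{"slide":[[0.025,0,0],[0.035,0,0],[0.035,0,0],[0.016,0,0],[0,0,0],[0,0,0],[0,0,0]],"twist":[0,0,0,0,0,0,0]}' 1 20
python3 - <<'E'
from m import *; from fl import *
s=shot("wrist"); save("w9",s['img']); print(F(status.sense()['tool_pos']),status.sense()['tool_pos'],status.sense()['finger_gap'])
s=shot("scene"); save("sc9",s['img'],(280,140,400,260),5)
E
```

```text
time: 11.7
tool_pos: [604.0, 84.3, 65.1]
tcp_rot: [-180.0, 0.1, 20.9]
ft_force: [-1.1, 0.3, 0.4]
finger_gap: -0.3
[154.7   0.6] [604.22163016  84.24031605  65.41746175] 0.02146698623033046
```

View pics/w9.png

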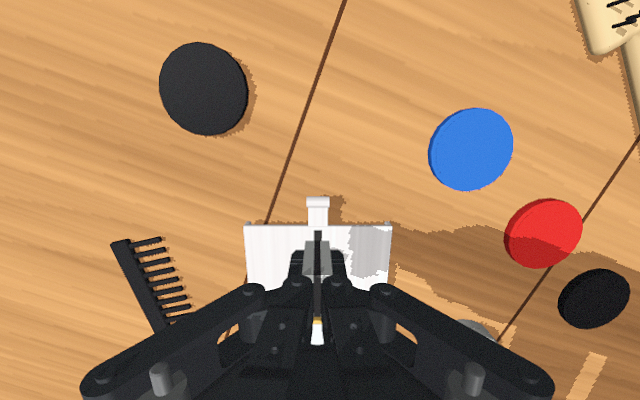

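The shut fingers are at (317,270), behind the tab and above the end of the flap. I'll back off a little more and descend.

```bash
python3 -m crank '{"slide":[[0.004,0.0004,0],[0,0,0.015],[0,0,0.015],[0,0,0.01],[0,0,0],[0,0,0]],"twist":[0,0,0,0,0,0]}'
python3 - <<'E'
from m import *; from fl import *
s=shot("wrist"); save("w10",s['img'],(200,150,440,330),3); print(F(status.sense()['tool_pos']),status.sense()['tool_pos'])
s=shot("scene"); save("sc10",s['img'],(280,140,400,260),5)
E
```

```text
time: 12.4
tool_pos: [608.7, 85.6, 25.1]
tcp_rot: [-180.0, 0.1, 20.9]
ft_force: [-0.3, -0.1, -0.0]
finger_gap: 0.0
[1.6e+02 1.0e-01] [609.3526481   85.66722039  25.89718916]
```

View pics/w10.png

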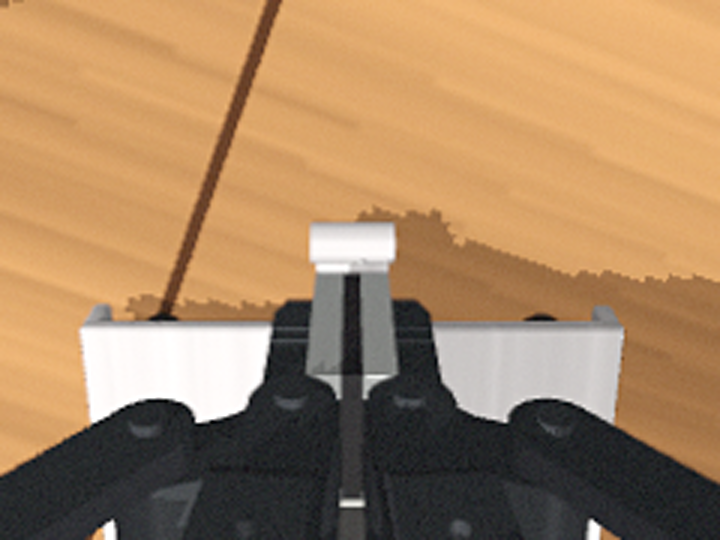

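View pics/sc10.png

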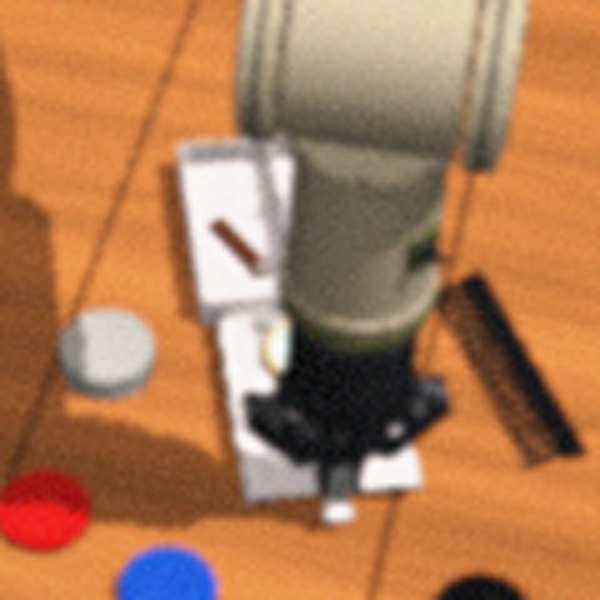

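The fingers are behind the tab and clear of everything. I'll push along -x.

```bash
python3 -m crank '{"slide":[[-0.004,0,0],[-0.004,0,0],[-0.002,0,0],[-0.002,0,0],[-0.002,0,0],[-0.002,0,0]],"twist":[0,0,0,0,0,0]}'; python3 -m crank '{"slide":[[-0.003,0,0],[-0.003,0,0],[-0.003,0,0]],"twist":[0,0,0]}'
```

```text
time: 13.1
tool_pos: [595.4, 80.3, 26.5]
tcp_rot: [180.0, -0.2, 20.9]
ft_force: [4.4, 2.6, -2.9]
finger_gap: 0.1
time: 13.4
tool_pos: [587.2, 77.2, 26.6]
tcp_rot: [180.0, -0.2, 20.9]
ft_force: [5.2, 3.0, -2.8]
finger_gap: 0.3
```

```bash
python3 -m crank '{"slide":[[-0.003,0,0],[-0.003,0,0],[-0.003,0,0],[-0.003,0,0],[-0.003,0,0],[-0.003,0,0],[-0.003,0,0]],"twist":[0,0,0,0,0,0,0]}'
python3 - <<'E'
from m import *; from fl import *
t=status.sense(); print(F(t['tool_pos']),t['ft_force'][:2]@e,t['ft_force'][:2]@n)
s=shot("wrist"); save("w11",s['img'],(200,150,440,330),3)
s=shot("top"); save("t11",s['img'],(290,150,380,250),6)
E
```

```text
time: 14.1
tool_pos: [567.5, 69.7, 26.5]
tcp_rot: [180.0, -0.2, 20.9]
ft_force: [6.3, 2.3, -2.1]
finger_gap: 0.1
[1.153e+02 1.000e-01] 6.690559872558434 -0.05687962931312237
```

View pics/t11.png

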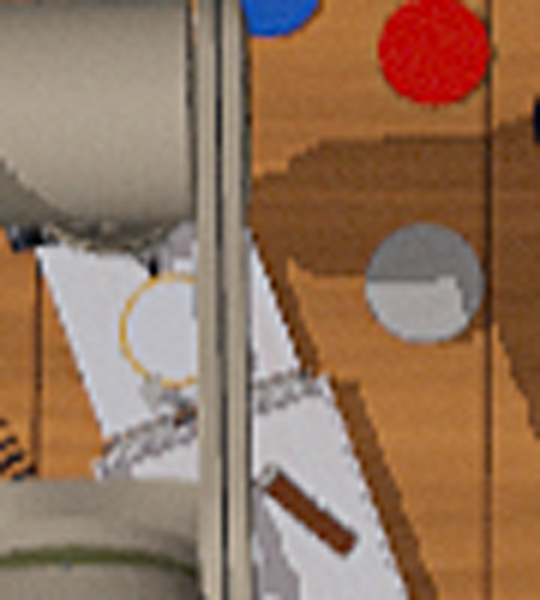

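The arm covers part of the top view, but the mirror ring at about (170,330) in the crop is still against the studs. I'll take finer steps now.

```bash
python3 -m crank '{"slide":[[-0.002,0,0],[-0.002,0,0],[-0.001,0,0],[-0.001,0,0],[-0.001,0,0],[0,0,0]],"twist":[0,0,0,0,0,0]}'; python3 -m crank '{"slide":[[-0.0006,0,0],[-0.0006,0,0]],"twist":[0,0]}';  python3 -m crank '{"slide":[[-0.0006,0,0],[-0.0006,0,0]],"twist":[0,0]}'
```

```text
time: 14.8
tool_pos: [560.6, 67.0, 26.4]
tcp_rot: [180.0, -0.1, 20.9]
ft_force: [4.7, 2.9, -0.8]
finger_gap: 0.2
time: 15.0
tool_pos: [559.5, 66.6, 26.4]
tcp_rot: [180.0, -0.1, 20.9]
ft_force: [4.6, 2.1, -1.9]
finger_gap: 0.1
time: 15.2
tool_pos: [558.4, 66.2, 26.4]
tcp_rot: [180.0, -0.1, 20.9]
ft_force: [4.9, 2.7, -0.4]
finger_gap: -0.0
```

```bash
python3 -m crank '{"slide":[[-0.0006,0,0],[-0.0006,0,0]],"twist":[0,0]}'
```

```text
time: 15.4
tool_pos: [557.3, 65.8, 26.4]
tcp_rot: [180.0, -0.1, 20.9]
ft_force: [4.1, 2.5, -0.6]
finger_gap: 0.1
```

```bash
python3 -m crank '{"slide":[[-0.0005,0,0],[0,0,0]],"twist":[0,0]}'; python3 -m crank '{"slide":[[-0.0005,0,0],[0,0,0]],"twist":[0,0]}'
```

```text
time: 15.6
tool_pos: [556.7, 65.6, 26.4]
tcp_rot: [180.0, -0.1, 20.9]
ft_force: [3.6, 1.5, -0.4]
finger_gap: -0.0
time: 15.8
tool_pos: [556.2, 65.4, 26.4]
tcp_rot: [180.0, -0.1, 20.9]
ft_force: [4.3, 1.8, -2.1]
finger_gap: 0.2
```

```bash
python3 -m crank '{"slide":[[-0.0005,0,0],[0,0,0]],"twist":[0,0]}'; python3 -m crank '{"slide":[[-0.0005,0,0],[0,0,0]],"twist":[0,0]}'
```

```text
time: 16.0
tool_pos: [555.7, 65.2, 26.4]
tcp_rot: [180.0, -0.1, 20.9]
ft_force: [4.3, 3.8, -0.2]
finger_gap: 0.1
time: 16.2
tool_pos: [555.2, 65.0, 26.4]
tcp_rot: [180.0, -0.1, 20.9]
ft_force: [4.3, 3.6, -0.8]
finger_gap: -0.1
```

```bash
python3 -m crank '{"slide":[[-0.0005,0,0],[0,0,0]],"twist":[0,0]}'; python3 -m crank '{"slide":[[-0.0005,0,0],[0,0,0]],"twist":[0,0]}'
python3 - <<'E'
from m import *; from fl import *
print(F(status.sense()['tool_pos']))
s=shot("wrist"); save("w12",s['img'],(200,150,440,330),3)
E
```

```text
time: 16.4
tool_pos: [554.9, 64.9, 26.4]
tcp_rot: [180.0, -0.1, 20.9]
ft_force: [5.2, 3.9, -2.1]
finger_gap: 0.4
time: 16.6
tool_pos: [554.7, 64.8, 26.4]
tcp_rot: [180.0, -0.1, 20.9]
ft_force: [6.3, 4.3, -1.7]
finger_gap: 0.2
[101.5   0. ]
```

View pics/w12.png

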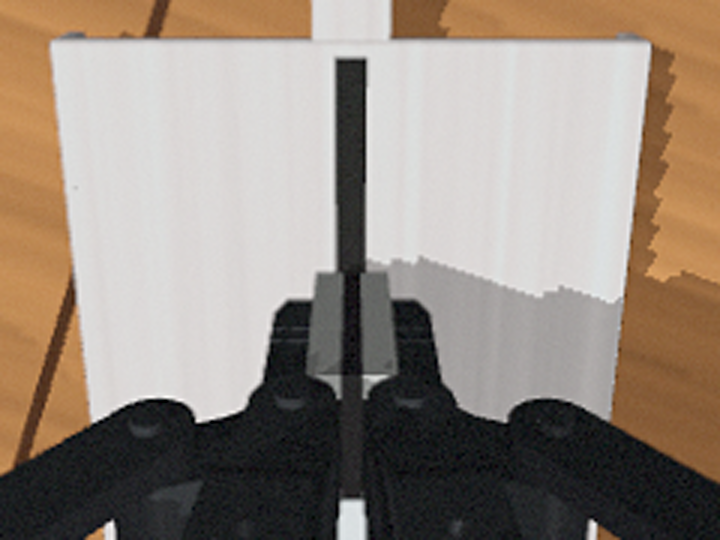

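The step shortened and the force rose from about 5 to 7.5 N, so the nose is on the rim. I'll press on to about 11 N.

```bash
python3 -m crank '{"slide":[[-0.0005,0,0],[0,0,0]],"twist":[0,0]}'; python3 -m crank '{"slide":[[-0.0005,0,0],[0,0,0]],"twist":[0,0]}'
```

```text
time: 16.85
tool_pos: [554.4, 64.7, 26.5]
tcp_rot: [180.0, -0.2, 20.9]
ft_force: [6.3, 4.1, -2.7]
finger_gap: -0.1
time: 17.05
tool_pos: [554.2, 64.6, 26.6]
tcp_rot: [180.0, -0.2, 20.9]
ft_force: [7.7, 4.5, -2.1]
finger_gap: 0.0
```

```bash
python3 -m crank '{"slide":[[-0.0004,0,0],[0,0,0]],"twist":[0,0]}'
python3 - <<'E'
from m import *; from fl import *
for i in range(4):
    s=shot("wrist"); t=status.sense();f=t['ft_force'][:2]; print(F(t['tool_pos']),f@e,f@n)
E
```

```text
time: 17.25
tool_pos: [554.1, 64.5, 26.8]
tcp_rot: [180.0, -0.2, 20.9]
ft_force: [8.1, 4.2, -3.6]
finger_gap: -0.2
[1.008e+02 1.000e-01] 9.937368349440277 1.045205730745998
[100.8   0. ] 10.37018562336913 2.689814876065979
[100.8   0. ] 9.101457251080454 0.8551309519902247
[100.8   0. ] 8.812995188625766 1.4342670106500748
```

```bash
python3 -m crank '{"slide":[[-0.0005,0,0],[-0.0003,0,0],[0,0,0],[0,0,0]],"twist":[0,0,0,0]}'
python3 - <<'E'
from m import *; from fl import *
for i in range(4):
    s=shot("wrist"); t=status.sense();f=t['ft_force'][:2]; print(F(t['tool_pos']),f@e,f@n)
E
```

```text
time: 17.85
tool_pos: [553.8, 64.4, 27.1]
tcp_rot: [180.0, -0.3, 20.9]
ft_force: [9.8, 5.7, -3.3]
finger_gap: -0.1
[100.5   0. ] 9.577212525740201 2.1713859340418433
[100.5   0. ] 10.015700603221449 2.0495308452051697
[100.5   0. ] 10.1106306322953 1.8080282852367653
[100.5  -0. ] 10.18030304260898 2.2944166851797783
```

```bash
python3 -m crank '{"slide":[[-0.0006,0,0],[0,0,0],[0,0,0]],"twist":[0,0,0]}'
python3 - <<'E'
from m import *; from fl import *
for i in range(3):
    s=shot("wrist"); t=status.sense();f=t['ft_force'][:2]; print(F(t['tool_pos']),f@e,f@n)
E
```

```text
time: 18.35
tool_pos: [553.5, 64.3, 27.2]
tcp_rot: [180.0, -0.3, 20.9]
ft_force: [10.2, 5.6, -2.3]
finger_gap: -0.0
[100.2   0. ] 11.844567793284648 2.3829914930574176
[100.2  -0. ] 11.663644373120846 2.531154760480244
[100.2   0. ] 12.525494286487266 1.627577754212453
```

The total is 12 N, about 6.5 N beyond the drag. I'll back off, lift, open and look.

```bash
python3 -m crank '{"slide":[[0.002,0,0],[0.004,0,0],[0.006,0,0],[0.01,0,0],[0.01,0,-0.02],[0.01,0,-0.02],[0,0,0],[0,0,0]],"twist":[0,0,0,0,0,0,0,0]}'
python3 -m crank '{"slide":[[-0.03,0,-0.02],[-0.03,0,0],[-0.03,0,0],[0,0,0],[0,0,0]],"twist":[0,0,0,0,0]}' 0
python3 - <<'E'
from m import *; from fl import *
s=shot("wrist"); save("w13",s['img'],(180,30,460,310),2.14); 
st=status.sense(); print(F(st['tool_pos']),st['tool_pos'])
m=brass(s);  m[:,:235]=0;m[:,400:]=0;m[280:]=0
P=np.array([onz(s,*p,26)[:2] for p in cv2.findNonZero(m)[:,0]])
cc,rad=cv2.minEnclosingCircle(P.astype(np.float32)); print("mirror",F(cc),rad)
E
```

```text
time: 19.3
tool_pos: [590.7, 78.5, 65.9]
tcp_rot: [180.0, -0.0, 20.9]
ft_force: [-0.2, 0.7, -0.6]
finger_gap: -0.2
time: 19.8
tool_pos: [504.9, 46.1, 84.7]
tcp_rot: [-180.0, 0.1, 20.9]
ft_force: [1.3, 0.0, 0.5]
finger_gap: 72.0
[49.3  0.1] [505.89596216  46.26944656  85.2921375 ]
mirror [45.3  1.1] 29.55965232849121
```

View pics/w13.png

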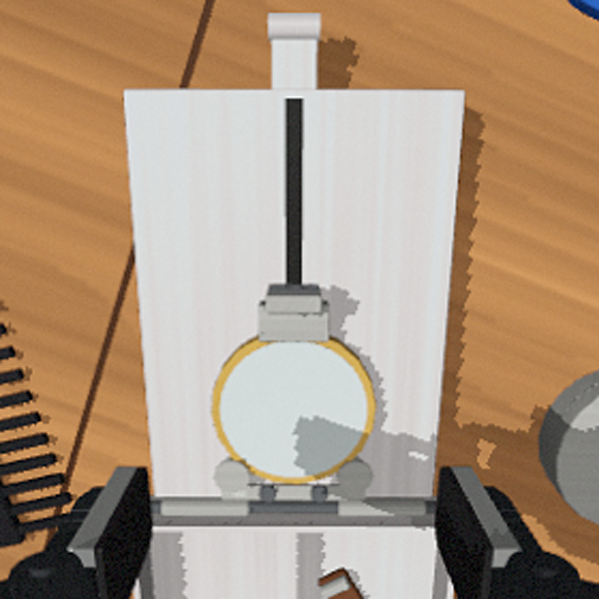

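The clip nose at (293,322) is on the rim and both stud heads at (233,478) and (352,478) overlap it. The mirror is centred at (294,408). Next is the pull tab: I'll position with the jaws half open.

```bash
python3 -m crank '{"slide":[[0.03,0,0],[0.03,0,0],[0.03,0,0],[0.03,0,0],[0.004,0,0],[0,0,0],[0,0,0]],"twist":[0,0,0,0,0,0,0]}' 0.5 30
python3 - <<'E'
from m import *; from fl import *
st=status.sense(); print(F(st['tool_pos']),st['tool_pos'],st['tcp_rot'],st['finger_gap'])
s=shot("wrist"); save("w14",s['img'],(180,100,460,310),2.5)
E
```

```text
time: 20.55
tool_pos: [621.4, 90.4, 85.2]
tcp_rot: [-180.0, 0.1, 20.9]
ft_force: [-0.7, -0.3, -0.4]
finger_gap: 42.6
[173.    0.3] [621.3773924   90.44405901  85.2403214 ] [-1.79982026e+02  8.48156607e-02  2.09156383e+01] 42.61197843437783
```

View pics/w14.png

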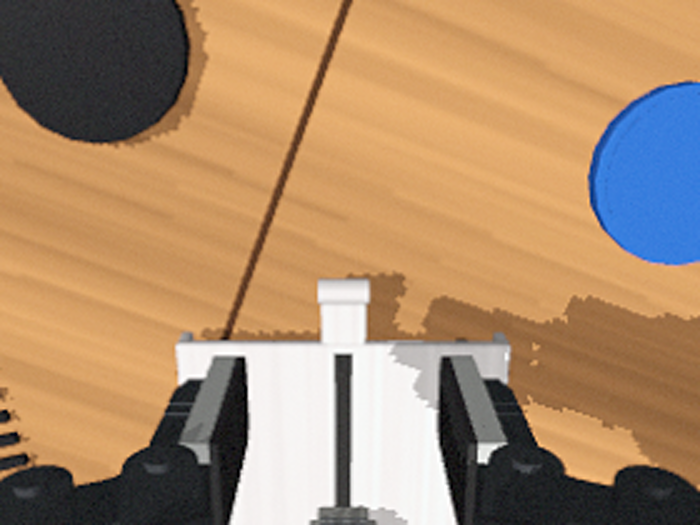

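The jaws are centred on the bar, which is at (344,291) in the crop. I'll descend to TCP z≈7 and pinch.

```bash
python3 -m crank '{"slide":[[0.001,0.0002,0.02],[0,0,0.025],[0,0,0.018],[0,0,0.01],[0,0,0.005],[0,0,0],[0,0,0]],"twist":[0,0,0,0,0,0,0]}'
python3 -m crank '{"slide":[[0,0,0],[0,0,0],[0,0,0],[0,0,0],[0,0,0]],"twist":[0,0,0,0,0]}' 0.95 30
python3 - <<'E'
from m import *; from fl import *
st=status.sense(); print(F(st['tool_pos']),st['tool_pos'])
s=shot("wrist"); save("w15",s['img'],(180,100,460,310),2.5)
E
```

```text
time: 21.3
tool_pos: [623.8, 90.7, 9.2]
tcp_rot: [180.0, -0.1, 20.9]
ft_force: [0.1, -0.2, 0.5]
finger_gap: 43.0
time: 21.8
tool_pos: [623.6, 91.1, 8.4]
tcp_rot: [-180.0, -0.1, 20.9]
ft_force: [1.8, 4.1, 0.8]
finger_gap: 14.5
[175.3   0.2] [623.62913263  91.13454162   8.43073113]
```

View pics/w15.png

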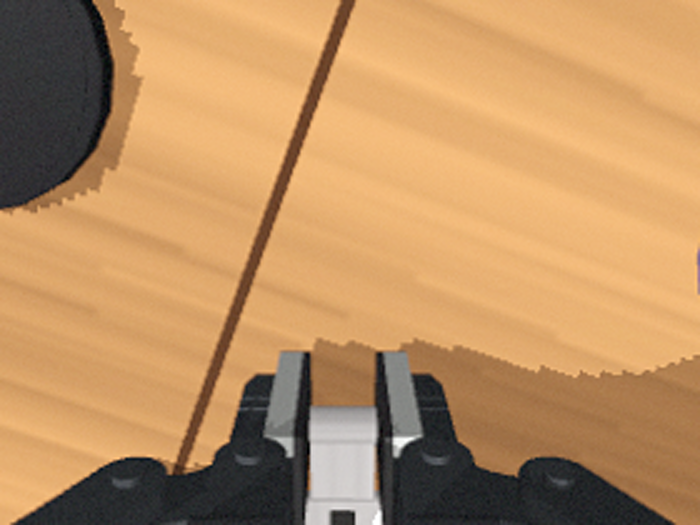

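The bar is pinched: gap 14.5 mm, with the jaws reading about 1.5 mm under as they did on the mirror. I'll start the arc at 2.5° per row.

```bash
python3 -m crank '{"slide":[[-0.0002,0,-0.0075],[-0.0005,0,-0.0075],[-0.0008,0,-0.0074],[-0.0011,0,-0.0074],[0,0,0],[0,0,0]],"twist":[0,0,0,0,0,0]}'
python3 - <<'E'
from m import *; from fl import *
st=status.sense(); f=st['ft_force']; print(F(st['tool_pos']),st['tool_pos'],f[:2]@e,f)
s=shot("wrist"); save("w16",s['img'],(180,100,460,400),2)
E
```

```text
time: 22.45
tool_pos: [621.2, 90.2, 38.1]
tcp_rot: [-180.0, -0.1, 20.9]
ft_force: [3.7, 5.4, 1.3]
finger_gap: 14.3
[172.7   0.2] [621.20200971  90.19737078  38.08174772] 5.381325832719279 [3.70256309 5.40703223 1.33005688]
```

View pics/w16.png

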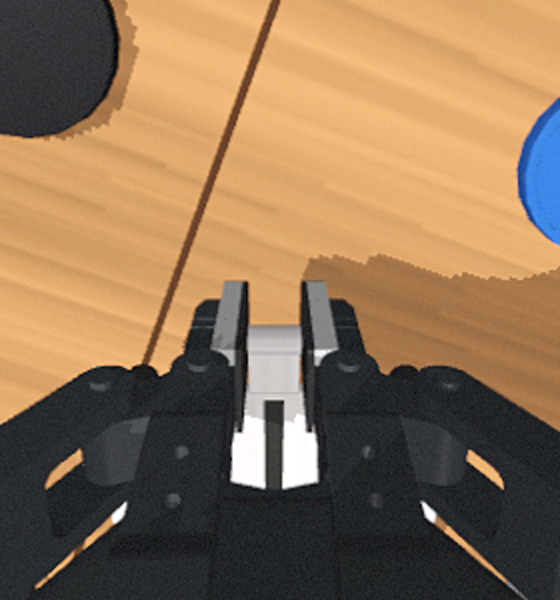

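The bar at (273,340) is still between the pads, and the flap rises with the hand at low force. I'll continue.

```bash
python3 -m crank '{"slide":[[-0.0015,0,-0.0073],[-0.0017,0,-0.0073],[-0.0021,0,-0.0071],[-0.0024,0,-0.0071],[-0.0027,0,-0.0069],[-0.003,0,-0.0069]],"twist":[0,0,0,0,0,0]}'
python3 -m crank '{"slide":[[-0.0033,0,-0.0067],[-0.0036,0,-0.0065],[-0.0039,0,-0.0064],[-0.0041,0,-0.0062],[-0.0044,0,-0.006],[-0.0047,0,-0.0058],[0,0,0],[0,0,0]],"twist":[0,0,0,0,0,0,0,0]}'
python3 - <<'E'
from m import *; from fl import *
st=status.sense(); f=st['ft_force']; print(F(st['tool_pos']),st['tool_pos'],f[:2]@e,f)
s=shot("wrist"); save("w17",s['img'],(180,100,460,400),2)
s=shot("scene"); save("sc17",s['img'],(260,100,420,260),4)
E
```

```text
time: 23.1
tool_pos: [607.6, 85.1, 80.1]
tcp_rot: [-180.0, 0.0, 20.9]
ft_force: [1.3, 3.7, -3.6]
finger_gap: 14.1
time: 23.9
tool_pos: [584.8, 76.3, 118.2]
tcp_rot: [-180.0, 0.1, 20.9]
ft_force: [-4.2, 4.9, -2.0]
finger_gap: 14.2
[1.337e+02 1.000e-01] [584.77112866  76.31758902 118.22955604] -2.226710150647942 [-4.24630858  4.9079526  -2.00200029]
```

View pics/w17.png

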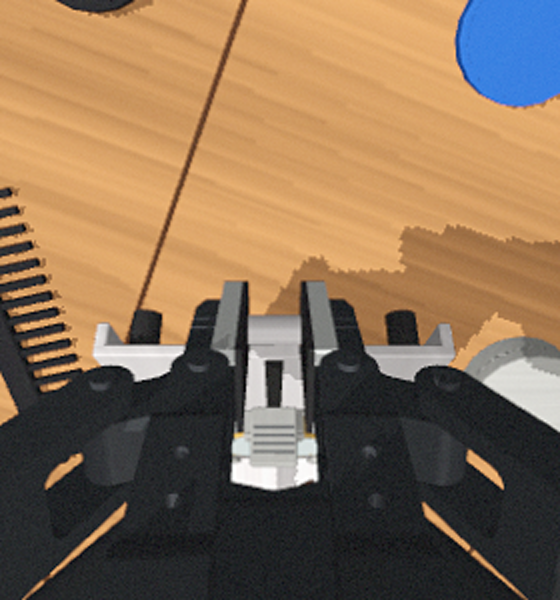

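View pics/sc17.png

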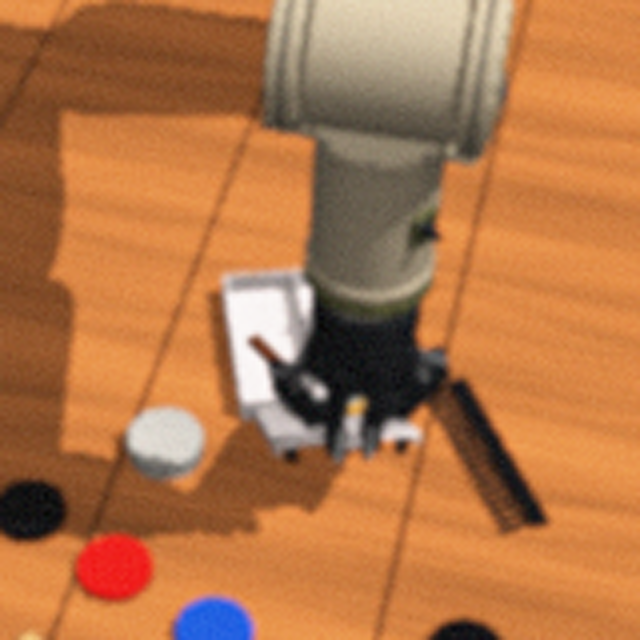

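At 40° the bar is still held at (273,330), and the clip at (273,435) and mirror are still in place. I'll continue to the stop.

```bash
python3 -m crank '{"slide":[[-0.0049,0,-0.0056],[-0.0052,0,-0.0054],[-0.0054,0,-0.0051],[-0.0056,0,-0.0049],[-0.0058,0,-0.0047],[-0.006,0,-0.0044],[0,0,0]],"twist":[0,0,0,0,0,0,0]}'
python3 -m crank '{"slide":[[-0.0062,0,-0.0041],[-0.0064,0,-0.0039],[-0.0065,0,-0.0036],[-0.0067,0,-0.0033],[0,0,0],[0,0,0]],"twist":[0,0,0,0,0,0]}'
python3 - <<'E'
from m import *; from fl import *
st=status.sense(); f=st['ft_force']; print(F(st['tool_pos']),st['tool_pos'],f[:2]@e,f)
E
```

```text
time: 24.7
tool_pos: [553.8, 64.5, 148.9]
tcp_rot: [-180.0, 0.0, 20.9]
ft_force: [-3.4, 4.6, -2.1]
finger_gap: 14.1
time: 25.3
tool_pos: [530.2, 55.6, 163.8]
tcp_rot: [-180.0, -0.0, 20.9]
ft_force: [-3.9, 6.1, -1.8]
finger_gap: 14.0
[75.3  0.1] [530.16461326  55.56231979 163.77945717] -1.4572320894879291 [-3.88795442  6.13146956 -1.75983386]
```

```bash
python3 -m crank '{"slide":[[-0.0034,0,-0.0015],[-0.0035,0,-0.0014],[-0.0035,0,-0.0014],[-0.0034,0,-0.0014],[-0.0035,0,-0.0012],[-0.0035,0,-0.0011],[0,0,0],[0,0,0]],"twist":[0,0,0,0,0,0,0,0]}'
python3 -m crank '{"slide":[[-0.0018,0,-0.0006],[-0.0018,0,-0.0005],[0,0,0],[0,0,0]],"twist":[0,0,0,0]}'
python3 - <<'E'
from m import *; from fl import *
st=status.sense(); f=st['ft_force']; print(F(st['tool_pos']),st['tool_pos'],f[:2]@e,f)
s=shot("wrist"); save("w18",s['img'],(180,100,460,400),2)
E
```

```text
time: 26.1
tool_pos: [511.1, 48.3, 172.1]
tcp_rot: [-180.0, -0.1, 20.9]
ft_force: [-3.0, 6.4, -1.2]
finger_gap: 14.5
time: 26.5
tool_pos: [508.0, 47.1, 173.2]
tcp_rot: [-180.0, -0.1, 20.9]
ft_force: [-2.2, 6.4, -0.2]
finger_gap: 14.2
[51.6  0.1] [507.95914922  47.09661535 173.16837879] 0.16274057861137067 [-2.24808484  6.3764112  -0.15796568]
```

View pics/w18.png

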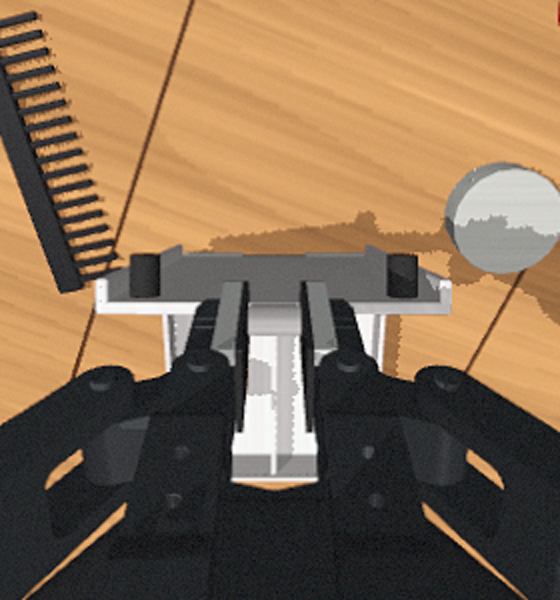

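Not at the stop yet: the bar is at x≈48, about 73.5°. I'll ease on until the force rises.

```bash
python3 -m crank '{"slide":[[-0.0015,0,-0.0004],[0,0,0],[0,0,0]],"twist":[0,0,0]}'
python3 -m crank '{"slide":[[-0.0012,0,-0.0003],[0,0,0],[0,0,0]],"twist":[0,0,0]}'
```

```text
time: 26.85
tool_pos: [506.6, 46.6, 173.6]
tcp_rot: [-180.0, -0.1, 20.9]
ft_force: [-2.0, 6.8, -0.6]
finger_gap: 14.1
time: 27.15
tool_pos: [505.6, 46.2, 173.9]
tcp_rot: [-180.0, -0.1, 20.9]
ft_force: [-1.7, 6.6, -0.9]
finger_gap: 14.8
```

```bash
python3 -m crank '{"slide":[[-0.001,0,-0.0003],[0,0,0],[0,0,0]],"twist":[0,0,0]}'
python3 -m crank '{"slide":[[-0.001,0,-0.0002],[0,0,0],[0,0,0]],"twist":[0,0,0]}'
python3 - <<'E'
from m import *; from fl import *
st=status.sense(); f=st['ft_force']; print(F(st['tool_pos']),st['tool_pos'],f[:2]@e,f[:2]@n,f)
E
```

```text
time: 27.45
tool_pos: [504.7, 45.8, 174.2]
tcp_rot: [-180.0, -0.1, 20.9]
ft_force: [-1.1, 7.4, -1.1]
finger_gap: 13.8
time: 27.75
tool_pos: [503.8, 45.5, 174.4]
tcp_rot: [-180.0, -0.1, 20.9]
ft_force: [-1.3, 6.5, -1.8]
finger_gap: 14.1
[47.1  0.1] [503.76238926  45.5176101  174.44214576] 1.0866040550284017 6.57593795901852 [-1.31937598  6.53321632 -1.80772244]
```

```bash
python3 -m crank '{"slide":[[-0.001,0,-0.0003],[0,0,0],[-0.001,0,-0.0002],[0,0,0]],"twist":[0,0,0,0]}'
python3 - <<'E'
from m import *; from fl import *
st=status.sense(); f=st['ft_force']; print(F(st['tool_pos']),st['tool_pos'],f[:2]@e,f[:2]@n,f)
s=shot("wrist"); save("w19",s['img'],(180,100,460,400),2)
E
```

```text
time: 28.15
tool_pos: [502.0, 44.8, 175.0]
tcp_rot: [-180.0, -0.1, 20.9]
ft_force: [-0.4, 7.9, -1.2]
finger_gap: 13.8
[45.2  0.1] [501.98748312  44.81835083 175.03477423] 2.46203269826518 7.474164912757094 [-0.35255662  7.86132622 -1.23011054]
```

View pics/w19.png

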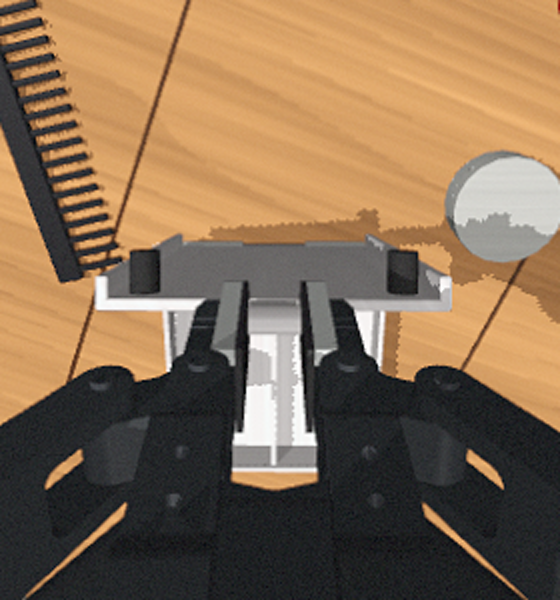

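```bash
python3 -m crank '{"slide":[[-0.001,0,-0.0003],[0,0,0],[-0.001,0,-0.0002],[0,0,0]],"twist":[0,0,0,0]}'
python3 - <<'E'
from m import *; from fl import *
st=status.sense(); f=st['ft_force']; print(F(st['tool_pos']),st['tool_pos'],f[:2]@e,f[:2]@n,f)
s=shot("wrist"); print("bar est",F(onz(s,316.5,259,184)))
E
```

```text
time: 28.6
tool_pos: [500.2, 44.1, 175.5]
tcp_rot: [-180.0, -0.1, 20.9]
ft_force: [-1.0, 6.8, -1.2]
finger_gap: 14.3
[43.2  0.1] [500.17569178  44.12207842 175.48563715] 1.4616704645050318 6.75638253007178 [-1.0328314   6.83508923 -1.24103459]
bar est [45.7  0.7]
```

```bash
python3 -m crank '{"slide":[[-0.001,0,-0.0003],[0,0,0],[-0.001,0,-0.0002],[0,0,0]],"twist":[0,0,0,0]}'
python3 - <<'E'
from m import *; from fl import *
st=status.sense(); f=st['ft_force']; print(F(st['tool_pos']),st['tool_pos'],f[:2]@e,f[:2]@n,f)
s=shot("wrist"); save("w20",s['img'],(180,100,460,400),2)
E
```

```text
time: 29.05
tool_pos: [499.1, 43.7, 175.8]
tcp_rot: [-180.0, -0.2, 20.9]
ft_force: [5.1, 9.1, -6.6]
finger_gap: 14.3
[42.1  0.1] [499.08909831  43.70869613 175.77237201] 7.9561046243722915 6.708521433915886 [ 5.05532822  9.09656623 -6.60377303]
```

View pics/w20.png

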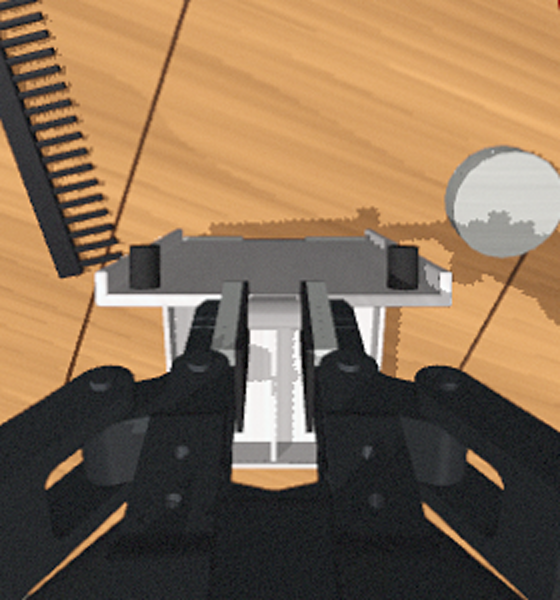

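The force jumped to 8 N and the motion stalled, so this is the stop. I'll relax 0.8 mm, open and lift away.

```bash
python3 -m crank '{"slide":[[0.0006,0,0.0002],[0,0,0],[0,0,0],[0,0,0],[0,0,0]],"twist":[0,0,0,0,0]}' 0.6 20
python3 -m crank '{"slide":[[0,0,-0.01],[0,0,-0.02],[0,0,-0.03],[0,0,-0.03],[0.03,0,0],[0,0,0]],"twist":[0,0,0,0,0,0]}'
python3 - <<'E'
from m import *; from fl import *
s=shot("wrist"); save("w21",s['img']); 
s=shot("scene"); save("sc21",s['img'],(260,100,420,260),4)
s=shot("top"); save("t21",s['img'],(270,150,390,280),4.5)
E
```

```text
time: 29.6
tool_pos: [498.7, 42.9, 174.8]
tcp_rot: [180.0, -0.0, 20.9]
ft_force: [0.0, -0.1, -0.3]
finger_gap: 34.3
time: 30.2
tool_pos: [529.0, 54.5, 266.3]
tcp_rot: [180.0, -0.2, 20.9]
ft_force: [-0.8, -0.6, -0.0]
finger_gap: 33.8
```

View pics/w21.png

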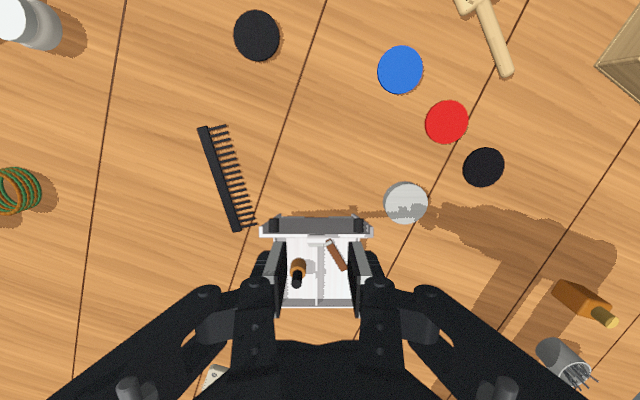

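View pics/sc21.png

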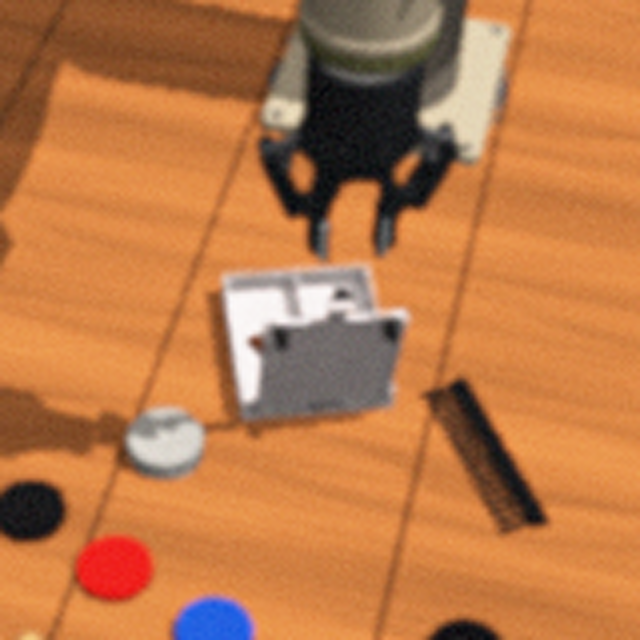

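The flap stands upright at (335,360) in the scene crop, with the hand clear and the comb, tin, varnish and barrette undisturbed. The mirror faces the tray, so I'll turn the wrist half round to look at it from that side.

```bash
python3 - <<'E'
from h import *
print(status.sense()['joint_pos'].round(1))
E
python3 -m crank '{"slide":[[0,0,-0.02],[0,0,-0.02],[0,0,0],[0,0,0],[0,0,0],[0,0,0],[0,0,0],[0,0,0]],"twist":[0.14,0.14,0.14,0.14,0.14,0.14,0.14,0.14]}'
python3 - <<'E'
from h import *
print(status.sense()['joint_pos'].round(1),status.sense()['tcp_rot'])
E
```

```text
[ 0.3 -4.2 93.7 -0.  90.5 69.4]
time: 31.15
tool_pos: [525.8, 53.6, 304.4]
tcp_rot: [180.0, 0.0, -43.6]
ft_force: [-0.0, -0.2, 0.7]
finger_gap: 34.3
[  0.3  -4.7  90.1  -0.   94.7 133.9] [ 1.79959248e+02  2.97209731e-02 -4.36127082e+01]
```

Positive twist runs joint 6 towards its limit, so I'll turn the other way.

```bash
T='x'; python3 -m crank '{"slide":[[0,0,0],[0,0,0],[0,0,0],[0,0,0],[0,0,0],[0,0,0],[0,0,0],[0,0,0]],"twist":[-0.14,-0.14,-0.14,-0.14,-0.14,-0.14,-0.14,-0.14]}' >/dev/null
python3 -m crank '{"slide":[[0,0,0],[0,0,0],[0,0,0],[0,0,0],[0,0,0],[0,0,0],[0,0,0],[0,0,0]],"twist":[-0.14,-0.14,-0.14,-0.14,-0.14,-0.14,-0.14,-0.14]}' >/dev/null
python3 -m crank '{"slide":[[0,0,0],[0,0,0],[0,0,0],[0,0,0],[0,0,0],[0,0,0],[0,0,0],[0,0,0]],"twist":[-0.14,-0.14,-0.14,-0.14,-0.14,-0.14,-0.14,-0.14]}' >/dev/null
python3 -m crank '{"slide":[[0,0,0],[0,0,0],[0,0,0],[0,0,0],[0,0,0],[0,0,0],[0,0,0]],"twist":[-0.14,-0.14,-0.14,-0.14,-0.14,-0.14,0]}'
python3 - <<'E'
from h import *
print(status.sense()['joint_pos'].round(1),status.sense()['tcp_rot'])
s=shot("wrist"); save("w22",s['img'])
E
```

```text
time: 34.25
tool_pos: [525.9, 53.6, 304.4]
tcp_rot: [180.0, -0.0, -162.5]
ft_force: [0.4, 0.0, -0.6]
finger_gap: 34.5
[   0.3   -4.7   90.1   -0.    94.7 -107.2] [ 1.79995592e+02 -4.31281894e-02 -1.62508433e+02]
```

View pics/w22.png

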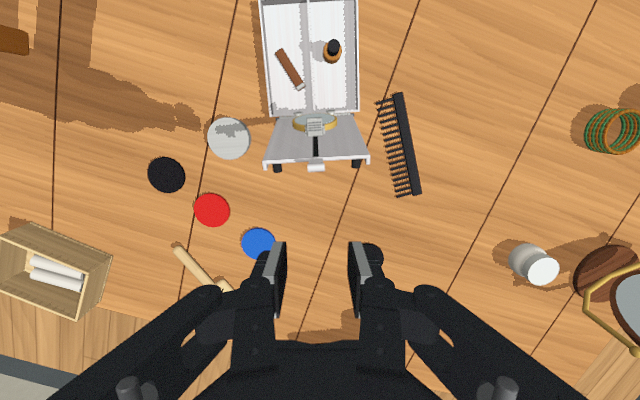

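Run:
```python
from h import *
im=cv2.imread("pics/w22.png")[:,:,::-1]; save("w22c",im,(255,90,375,180),6)
```

```text
(no output)
```

View pics/w22c.png

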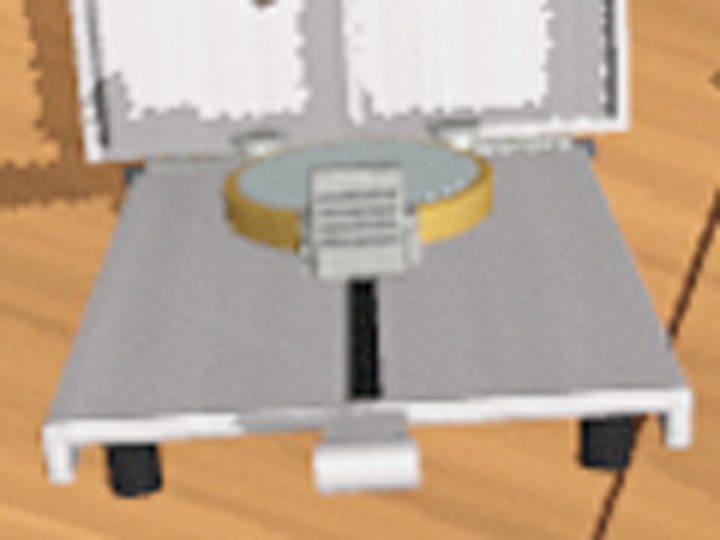

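The mirror at (360,190) is held square between the two studs, (258,140) and (458,130), and the clip at (360,215). The flap stands at its stop. I'll hand in.

```bash
python3 -c "
from bench import hand_in; print(hand_in())"
```

```text
the job is handed in; nothing more can be done
None
```

The mirror is clamped between both studs and the clip, and the flap is up at its stop. I handed the job in at about 34 s; no verdict was reported.

- **Mirror home:** I gripped the mirror at its sides, centred it, and slid it toward the hinge. It met the studs at flap x≈46 with about 5 N and at most about 1 N of side force, so it bore evenly on both. I then let go with the clip still drawn back.
- **Clip:** I pushed the clip's tab to about 12 N in all, roughly 6.5 N beyond its drag, and backed off.
- **Flap:** I pinched the pull tab and swung the flap up until the force jumped to 8 N and it stalled, then released and lifted clear.

**Last checks:**
- The final pictures show the flap upright, both stud heads over the rim, the clip nose on it, and the hand touching nothing.
- The comb, tin, varnish and barrette look undisturbed. I did not check the four things off to the side one by one, but the hand went nowhere near them at low height.
- There was a steady side force of about 6.5 N while holding the pull tab, which I put down to off-centre jaws. It went away on release.
- I could not measure the holding forces on the studs and clip at the end; I judged them from the forces during pushing and the final view.

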